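Reset the press with its key switch and put the key away

ROBOT

A 6-joint arm with a two-finger parallel gripper is mounted at the origin on the work surface. World frame = base frame: x ahead of the robot, y to its left, z up, the work surface at z = 0. Lengths are in m, angles in rad, forces in N, time in s.
With the tool pointing down it reaches from about 0.25 to 0.725 m from the base axis. Payload 4 kg.
Tool frame: the origin (TCP) lies between the finger pads; the fingertips stand 11 mm ahead of it and the grasp point (between the pads) lies 8 mm behind it; z points along the fingers, y is the direction in which the jaws open and shut (so a half turn about z gives the same grasp; the last joint's range is limited). The gripper opens to 85 mm and grips with 20 to 120 N. Pads are 22 mm wide; open, the fingers measure 114 mm over their backs; the gripper's body (76 mm by 85 mm) begins 54 mm behind the grasp point. The pads swing forward as they close: fully open they stand 13 mm farther back than shut.
Start: joints at [1.21, 0.241, 0.005, 1.335, 0, 1.571], TCP at [0.177, 0.468, 0.242] pointing down, gripper open.
Joint ranges: [-2.72, 2.72], [-1.05, 1.87], [-1.09, 1.28], [-1.99, 2.15], [-1.42, 1.44], [-3.14, 3.14]. Speed limits (rad/s): [2.79, 2.79, 3.14, 3.14, 3.14, 3.14].

INTERFACE

Orientations are given as a rotation vector (axis times angle).
In Python, from bench import read_state, viewer, arm gives the robot as it stands.
- The arm moves only by the tool apply_moves, never from a script. Its argument "deltas" is text: rows parted by semicolons, each of 7 numbers parted by spaces: the shift along the tool's x, y, z in cm, then the turn, a rotation vector about the tool's x, y, z in rad, then the opening, from 0 (shut) to 1 (fully open). In form: dx dy dz ax ay az gripper; .... A call has exactly 10 rows; each row shifts and turns the pose as measured when the row begins, along the tool's axes as they then stand; what a row does not reach is not made up. A row lasts 1/12 s, in which the tool goes at most 41.7 mm and 7.16 degrees, less where a joint would pass 70% of its speed; a pose out of reach is approached as far as the arm can. A call is refused whole if a number of a shift passes 4.17 or a number of a turn 0.125, either way. A call with a gripper value outside its range is refused whole. The fingers move at their own pace and stop on an object; "force" is the grip in N (left out, the last holds). Time passes only in rows, so rows that do not move let the fingers close, or fill a call up. It gives the time, the measured TCP pose, the force and the opening at its end, in the units of the state.
- read_state(): the state, without advancing time (a new reading comes with each control period).
- viewer.camera(name): name is "scene" or "top"; returns a dict with "image" (480x640x3 uint8, red, green, blue), "intrinsics" (3x3 intrinsics, pixels), "k1" (the pictures are not rectified: a ray, as slopes to the right and down, at radius r is drawn at 1 + k1 r^2 times it, then the intrinsics apply), "eye" and "attitude" of the camera in the world. Camera axes: x right, y down, z forward; pixel columns grow to the right and rows downward; lengths in m; the calibration is good to about 2 mm. A picture is of the moment at which its call begins. There is no depth.
- arm.job_done(): hands the job in, once; it reports no verdict.
The state is a dict: "t": time; "joints": joint angles; "joint_vel": joint speeds; "joint_torque": joint torques, N m; "eef_pos": TCP position; "ee_rot": TCP orientation; "contact_force": force on the tool from outside, world axes, zero at the start; "moment": the same for the moment, N m; "width": finger opening in m.
Only numpy, scipy, OpenCV 4.12 (cv2) and the standard library are available. Lean on these libraries where they do the work, as an engineer would, in place of code of your own. Each camera call takes 0.05 s, during which the arm holds its last target.

TASK

The press has tripped, and its reset key has been left part-turned in the key switch on the control console: turn it clockwise (seen from above) until it comes up firmly against its end stop, keep it there for about a second so that the reset takes, then turn it back anticlockwise to the one position where it comes out, draw it out and lay it in the steel key tray. The barrel has slipped round in its panel, so go by feel: do not force the key against its stops, and do not pull hard while it is still held in. Leave the other two buttons, the tray and the things on the bench where they are.

Things in the scene. Friction and masses are not known exactly. Their poses are not given: they have to be found in the camera images.
- key_bow (a point): Centre of the bow (head) of the upright key: black plastic, 28 mm wide, 9 mm thick, 26 mm tall, its underside 25 mm above the console's panel. Under it an 8 mm steel neck, 12 mm long, and a shoulder disc 16 mm across, 3 mm thick. Key: 60 mm long, 30 g. Axes: z from tip to bow; x across the bow's width, to the side where the lug is; y through the 9 mm thickness, the way to grip it
- key_tip (a point): The tip of the key's steel blade, 46 mm below the bow's centre; axes as key_bow. The blade is 19 mm long below the shoulder, 10 mm wide (x), 4 mm thick (y), cut over the last 6 mm to a round 4 mm point, 3 mm off the key's axis on the side away from the lug; at the start it is seated up to the shoulder in the lock, with about 1 mm of play sideways and 0.1 rad in turning
- key_lug (a point): Middle of the lug on one edge of the blade (inside the lock at the start): 6 mm high, 4 mm thick, standing out from 5 to 10 mm off the key's axis along the key's +x, 6 to 12 mm below the shoulder. Drawn up, the key has 1 mm of play; then the lug meets the 5 mm thick rim of the lock's mouth unless it stands at the notch
- console: Grey press control console, fixed to the bench, 130 mm (x) by 280 mm (y) by 85 mm high; origin at the centre of its underside, z up, x away from the robot at yaw 0. The key switch stands in the middle of its flat top panel
- keyhole (a point): Centre of the key switch's mouth, on the lock's axis, 11 mm above the panel, where the key's shoulder rests; axes as console. Steel bezel 31 mm across on a 39 mm flange. The mouth is a 12 mm hole with one 5.4 mm wide notch for the lug. The barrel has slipped: the notch points along the console's +x, but turned by up to 0.45 rad either way, unknown; a small dark tooth by the bezel marks it
- lock_axis (a point): Point on the lock's axis at the panel. Anticlockwise the lug comes to a firm stop just at the notch. Clockwise from there: 1.2 rad free (friction 0.03 N m), 0.20 rad more against the sprung reset contact (0.02 to 0.045 N m added), then a firm stop. The lug meets the stops 8.5 mm off the axis: 0.1 N m is about 12 N; over 15 N harms the lock. The key starts 0.15 to 1.15 rad clockwise of the notch
- reset_contact (a joint): The reset contact inside the key switch (not visible): angle by which the key's lug has driven it, rad, 0 at rest, 0.20 at its end stop; the reset is made from 0.17. Its spring pushes the key back a little if the key is let go
- tray: Open steel tray for keys, loose, 0.5 kg, 150 by 150 mm, 22 mm high, walls 3 mm thick, floor 3 mm; origin at the centre of its underside
- estop (a joint): Red emergency-stop mushroom on the console, 40 mm across, rising to 22 mm above the panel, centre 95 mm from the lock along the console's +y; value: how far it is pressed (m). Leave alone
- start (a joint): Black start button on the console, 26 mm across, rising to 21 mm above the panel, centre 90 mm from the lock along the console's -y; value: how far it is pressed (m). Leave alone
- wrench_grip (a point): Handle of an open-ended wrench 220 mm long lying on the bench beyond the console. Leave alone
- can: Red tin can standing on the bench, 66 mm across, 110 mm high; origin at the centre of its underside. Leave alone
- rod_center (a point): Centre of a yellow rod 24 mm thick and 160 mm long, lying on the bench beyond the tray. Leave alone

How it is judged:
By the outcome, as a careful person would: the job done as asked, in the order asked, and still so for the second after the job is handed in, with the robot touching nothing.
It also fails if it takes over 72 s, if anything falls off the work surface, if the arm or the gripper's body presses on something with over 40 N, if the wrist force passes 120 N, or if a joint passes its speed limit or range.

## Working session

There is one attempt and no reset: what is moved stays moved. The work goes in short steps, Python scripts to look and compute and a tool call to move; the robot and the scene stay as the last step left them, time stands still between calls to the robot, and variables do not carry over. Pictures are saved under pics/ and viewed, and the job is handed in when it is done.

Besides the shell and the picture viewer there is one more tool, called after "Call:" by a JSON object that holds its "fn" and its "kwargs". apply_moves: Moves the arm, as the interface text tells. Its arguments: {"type":"object","properties":{"deltas":{"type":"string"},"force":{"type":"number"}},"required":["deltas"]}

```bash
ls; mkdir -p pics
python3 - <<'E'
from bench import read_state, viewer, arm
import cv2
print(read_state())
for n in("scene","top"):
    c=viewer.camera(n); cv2.imwrite(f"pics/{n}0.png",c["image"][:,:,::-1])
    print(n,c["intrinsics"],c["k1"],c["eye"],c["attitude"])
E
```

```text
pics
{'t': 0.0, 'joints': array([1.21000980e+00, 2.41424412e-01, 3.73388853e-03, 1.33521300e+00,
       1.31223196e-06, 1.57079342e+00]), 'joint_vel': array([ 5.83742903e-04,  3.01650726e-04, -1.96502401e-06,  1.18084245e-03,
        7.28367779e-04,  9.95624028e-06]), 'joint_torque': array([-1.04355000e-03, -3.72323871e+01,  2.52405971e+01,  1.69316382e-02,
       -1.81780247e-04, -8.18390390e-06]), 'eef_pos': array([0.17628945, 0.46723921, 0.24141092]), 'ee_rot': array([-0.56358062, -3.09024065,  0.0032555 ]), 'contact_force': array([ 0.53969819,  0.43107153, -0.3498132 ]), 'moment': array([ 0.04156454,  0.03178936, -0.01417093]), 'width': 0.08566942712874136}
scene [[522.39530204   0.         317.0982411 ]
 [  0.         522.39530204 240.83383467]
 [  0.           0.           1.        ]] -0.02096529668624191 [1.28292729 0.41504548 0.89395072] [-1.37989303 -2.21737545  0.88982326]
top [[482.48163728   0.         319.43802374]
 [  0.         482.48163728 242.54907414]
 [  0.           0.           1.        ]] 0.008908864837317955 [0.47342718 0.07726743 1.29806233] [-2.18608851  2.13893802 -0.15263454]
```

View pics/scene0.png

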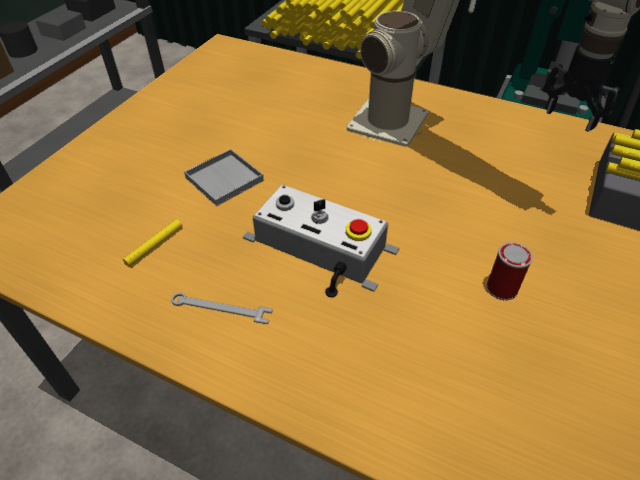

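View pics/top0.png

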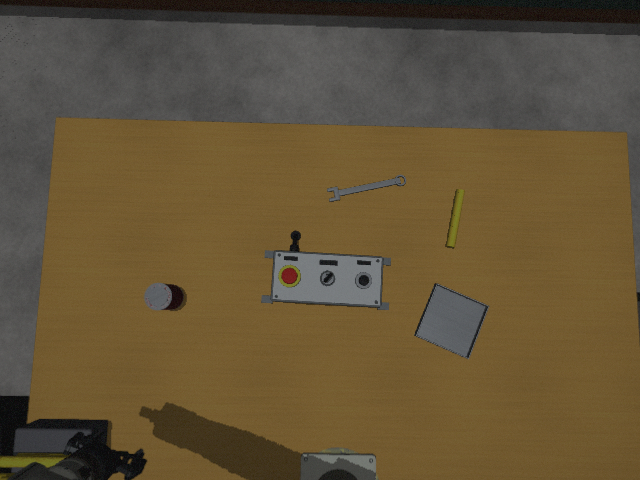

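The top view shows the lock at about (328,278), the e-stop at (289,276), the start button at (364,280) and the tray centre at about (451,320). The can and wrench are well clear. Next I'll zoom in and calibrate.

```bash
cat > h.py <<'E'
import numpy as np, cv2
from scipy.spatial.transform import Rotation as R
from bench import read_state, viewer, arm
def dist(c): return np.array([c["k1"],0,0,0,0.])
def ray(c,uv):
    p=cv2.undistortPoints(np.array([[uv]],float),c["intrinsics"],dist(c))[0,0]
    A=R.from_rotvec(c["attitude"]).as_matrix()
    return np.array(c["eye"]),A@np.array([p[0],p[1],1])
def onz(c,uv,z):
    e,d=ray(c,uv); return e+d*(z-e[2])/d[2]
def proj(c,P):
    A=R.from_rotvec(c["attitude"]).as_matrix()
    q=(np.atleast_2d(P)-c["eye"])@A
    return cv2.projectPoints(q.reshape(-1,1,3),np.zeros(3),np.zeros(3),c["intrinsics"],dist(c))[0].reshape(-1,2)
def crop(c,u,v,w,h,k,fn):
    im=c["image"][v:v+h,u:u+w,::-1]
    cv2.imwrite(fn,cv2.resize(im,None,fx=k,fy=k,interpolation=cv2.INTER_CUBIC))
E
python3 - <<'E'
from h import *
t=viewer.camera("top"); s=viewer.camera("scene")
crop(t,260,240,134,80,5,"pics/tc.png"); crop(s,245,175,150,110,5,"pics/sc.png"); crop(t,300,250,56,56,10,"pics/tk.png"); crop(s,290,185,60,45,12,"pics/sk.png")
for n,uv,z in(("estop",(289,276),.107),("start",(364,280),.106),("lock",(328,278),.1)): print(n,onz(t,uv,z))
for uv in((436,284),(487,306),(467,357),(415,335)): print(onz(t,uv,.022))
E
```

```text
estop [0.54043858 0.13500831 0.107     ]
start [ 0.53464865 -0.05026192  0.106     ]
lock [0.5379725  0.03856167 0.1       ]
[ 0.53255825 -0.25006277  0.022     ]
[ 0.47771529 -0.38411161  0.022     ]
[ 0.34522718 -0.32880187  0.022     ]
[ 0.39863479 -0.1937444   0.022     ]
```

View pics/tc.png

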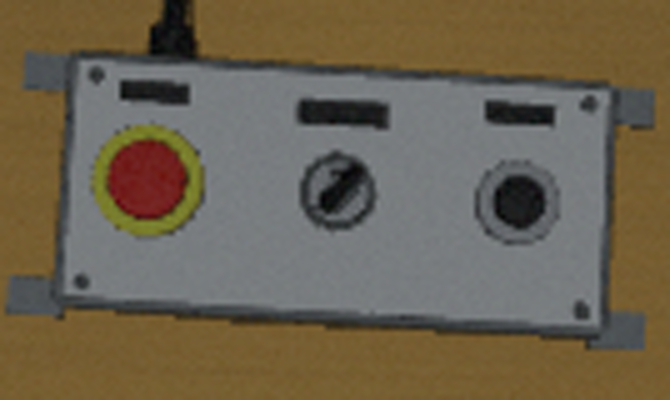

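View pics/tk.png

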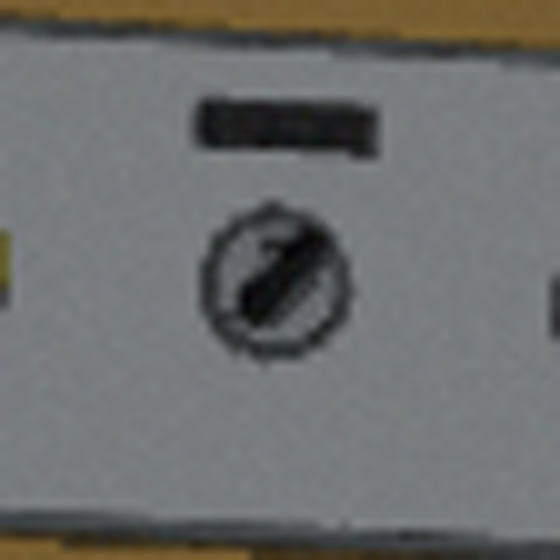

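View pics/sk.png

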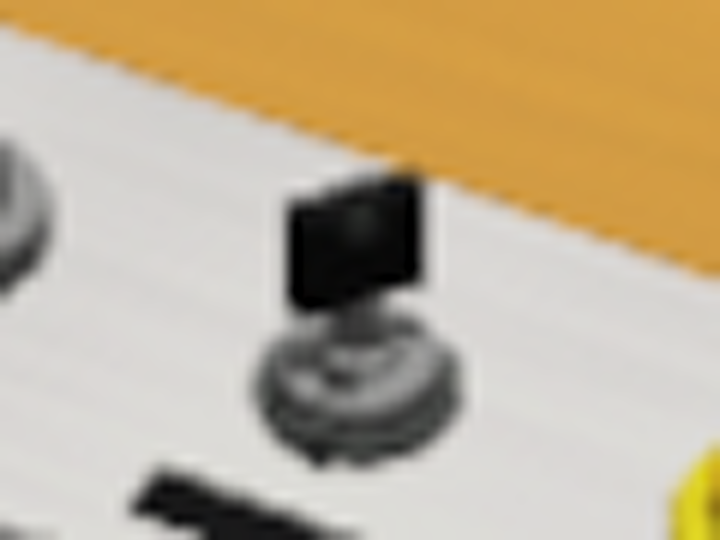

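View pics/sc.png

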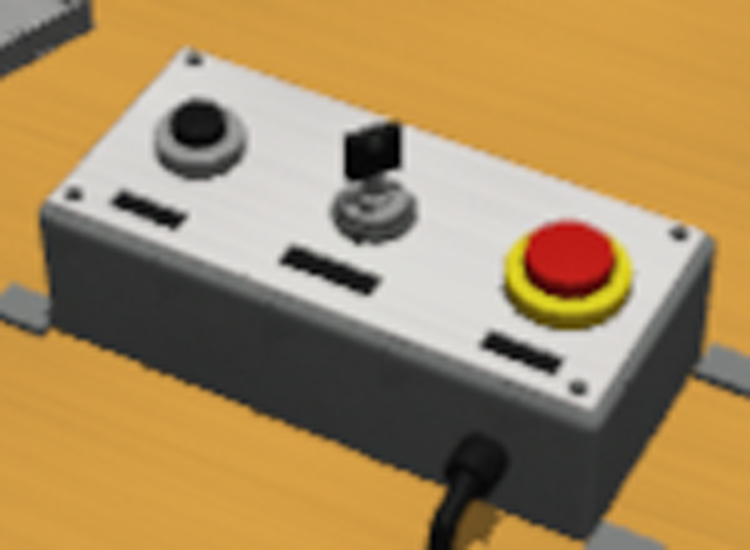

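```bash
cat > fit.py <<'E'
from h import *
from scipy.optimize import minimize, differential_evolution
t=viewer.camera("top"); s=viewer.camera("scene")
K=8
def soft(c,u,v,w,h):
    g=c["image"][v:v+h,u:u+w].mean(2).astype(np.float32); return g
def ren(c,P,u,v,w,h):
    q=(proj(c,P)-[u,v]+.5)*K
    m=np.zeros((h*K,w*K),np.uint8)
    cv2.fillConvexPoly(m,cv2.convexHull((q*16).round().astype(np.int32)),255,shift=4)
    return cv2.resize(m,(w,h),interpolation=cv2.INTER_AREA)/255.
def box(x,y,a,z0=.110,z1=.136):
    L=np.array([[i*.014,j*.0045,0] for i in(-1,1) for j in(-1,1)])
    c,sn=np.cos(a),np.sin(a)
    xy=np.c_[L[:,0]*c-L[:,1]*sn+x,L[:,0]*sn+L[:,1]*c+y]
    return np.vstack([np.c_[xy,np.full(4,z)] for z in(z0,z1)])
W=(312,194,18,20)
# calibration offsets: check via panel lock; here fit each view
gs=soft(s,*W); gt=soft(t,318,268,22,22)
np.set_printoptions(linewidth=200)
print(gs.astype(int)); print(gt.astype(int))
E
python3 fit.py
```

```text
[[141 142 143 144 143 144 144 144 145 145 146 146 145 145 145 145 144 144]
 [191 184 157 140 143 144 144 144 143 144 144 145 144 145 145 145 146 144]
 [209 206 196 186 174 154 139 143 145 144 143 143 144 145 145 144 145 145]
 [209 210 211 209 203 196 188 172 147 138 143 143 144 143 143 143 144 145]
 [210 210 210 210 211 211 210 203 196 188 171 143 132 144 144 144 144 143]
 [211 211 211 211 210 211 203 178 157 145 113  90  92 126 142 143 143 144]
 [213 212 212 212 191 150 131  97  74  61  26  26  42 136 196 188 160 141]
 [213 193 148 132 113  67  44  26  29  25  21  19  16 143 216 212 201 191]
 [210 172  57  28  30  28  26  34  39  20  14  11  10 142 214 215 215 214]
 [210 168  18  21  19  16  22  33  35  23  12  11   8 142 213 213 213 215]
 [212 168   9  11  10  12  19  28  27  19  11   8   8 143 214 214 213 213]
 [215 171  10   9   9   9  10  16  15  13   6   7   9 144 215 215 214 215]
 [214 171   8   8   8  11   7   8   9   6  10  10   7 143 215 216 215 215]
 [214 171   7   8   8   9  10   7   8   9   7   8   7 142 215 215 215 215]
 [216 172   6   9   8   9   8   9  10   7   7  31 
[... 1703 characters left out ...]
0  40  57  63 105 108 102 102  38  61  96 122 123 121 124 123]
 [123 125 122  93  56  60  62 105 107 101 105 109  81  39  60 103 121 124 124 125 122 122]
 [122 123 125 121  91  53  54  46  58  58  58  55  55  58  89 120 127 123 123 121 123 123]
 [125 123 123 123 123  93 100  60  54  56  55  57  88 121 123 121 124 124 124 125 124 123]
 [124 124 124 125 123 123 122 119  94 122 121 122 122 123 123 124 125 124 122 123 124 124]
 [122 123 124 123 126 122 124 125 124 125 123 125 124 124 123 126 122 120 123 124 124 123]
 [125 124 121 125 123 124 126 125 124 124 125 122 124 122 124 123 126 123 125 124 124 127]
 [122 125 122 125 125 124 121 125 125 124 124 123 122 123 124 124 125 123 125 124 123 120]]
```

```bash
cat >> fit.py <<'E'
Wt=(321,270,14,14)
gt=soft(t,*Wt); gs=soft(s,312,198,16,17); Ws=(312,198,16,17)
ms=np.clip((200-gs)/190,0,1); ms=(gs<75).astype(float)
mt=np.clip((62-gt)/40,0,1); 
def cs(p): return ((ren(s,box(*p[:3]),*Ws)-ms)**2)[:-2].sum()
def ct(p): return ((ren(t,box(*p[:3]),*Wt)-mt)**2)[2:].sum()
def cost(p):
    P=box(*p[:3]); o=[p[3]*1.,p[4]]
    return cs(p)+ct((p[0]+p[3],p[1]+p[4],p[2]))+(p[3]**2+p[4]**2)/.003**2
for f,n in((cost,5),(ct,3),(cs,3)):
    b=[(.52,.56),(.02,.06),(-1.4,.2),(-.006,.006),(-.006,.006)][:n]
    r=differential_evolution(f,b,seed=1,popsize=20,tol=1e-6,maxiter=150,polish=False); print(r.x,r.fun)
# console yaw from buttons in both
e=onz(t,(289.2,275.7),.107);k=onz(t,(363.7,280),.106); d=(e-k)[:2]; print("yaw top",np.arctan2(-d[0],d[1]))
for uv,z in(((327.4,278),.093),((327.2,270.2),.088),((327.4,278),.088)):print("top",onz(t,uv,z))
print("scene lock",onz(s,(319.7,217),.093), "tooth",onz(s,(316.7,222.9),.09))
# scene buttons
print("scene e",onz(s,(358.7,227.5),.107),"st",onz(s,(284.6,200),.106))
E
python3 fit.py | tail -11
```

```text
[123 122 125 124 123 124 125 123 122 123 123 123 124 123 122 125 123 122 123 124 127 124]
 [121 122 124 126 122 124 125 125 124 124 124 123 124 122 125 125 124 124 122 124 125 123]]
[ 0.54166995  0.04092898 -0.26389549  0.00055327 -0.00154092] 45.40233390006779
[ 0.53917312  0.03972915 -0.69130593] 5.582032981119131
[ 0.5421866   0.04094095 -0.16374098] 23.250549788542866
yaw top -0.035599693330656816
top [0.53831717 0.03983292 0.093     ]
top [0.5581294  0.04054568 0.088     ]
top [0.53858641 0.0396776  0.088     ]
scene lock [0.54299044 0.04333294 0.093     ] tooth [0.55970373 0.04423892 0.09      ]
scene e [0.54859655 0.13842754 0.107     ] st [ 0.5401448  -0.04572088  0.106     ]
```

```bash
cat > fit2.py <<'E'
from fit import *
print('-----')
def box2(x,y,a,w,th,z0=.110,z1=.136):
    L=np.array([[i*w/2,j*th/2,0] for i in(-1,1) for j in(-1,1)])
    c,sn=np.cos(a),np.sin(a)
    xy=np.c_[L[:,0]*c-L[:,1]*sn+x,L[:,0]*sn+L[:,1]*c+y]
    return np.vstack([np.c_[xy,np.full(4,z)] for z in(z0,z1)])
gs=soft(s,312,198,16,15);Ws=(312,198,16,15)
ms=np.clip((205-gs)/190,0,1)
# background at top is wood(145): rescale rows there
ms=np.where(gs<100,np.clip((150-gs)/120,0,1),np.where(gs<145,.3*(gs<139),np.clip((205-gs)/200,0,1)))
def cs2(p): return ((ren(s,box2(*p),*Ws)-ms)**2).sum()
def ct2(p): return ((ren(t,box2(*p),*Wt)-mt)**2)[2:].sum()
for f in(ct2,cs2):
    b=[(.52,.56),(.02,.06),(-1.4,.2),(.02,.032),(.005,.012)]
    r=differential_evolution(f,b,seed=1,popsize=20,tol=1e-6,maxiter=200,polish=False); print(r.x,r.fun)
for a in(-.2,-.45,-.7,-.9):
  for f,n in((ct2,'t'),(cs2,'s')):
    r=differential_evolution(lambda p:f((p[0],p[1],a,.028,.009)),b[:2],seed=1,maxiter=80,polish=False); print(a,n,r.x,r.fun)
S=24
im=cv2.resize(s["image"][190:218,306:332,::-1],None,fx=S,fy=S,interpolation=cv2.INTER_NEAREST)
def dr(P,col):
    q=((proj(s,P)-[306,190]+.5)*S)
    h=cv2.convexHull(q.astype(np.int32)); cv2.polylines(im,[h],True,col,1)
dr(box2(.5415,.0415,-.69,.028,.009),(0,0,255)); dr(box2(.5415,.0415,-.2,.028,.009),(0,255,0))
cv2.imwrite("pics/ov.png",cv2.resize(im,None,fx=.85,fy=.85))
E
python3 fit2.py | sed -n '/-----/,$p'
```

```text
-----
[ 0.53900529  0.04011305 -0.71261217  0.02598354  0.00771401] 3.2911360255302435
[ 0.53844563  0.03990613 -0.66610382  0.02374788  0.00503284] 9.539014902467963
-0.2 t [0.5463483  0.03738209] 22.62367722587114
-0.2 s [0.5412372  0.04080271] 15.709087233408379
-0.45 t [0.54001659 0.04008995] 13.122343334780476
-0.45 s [0.54109932 0.03991824] 22.823888848742794
-0.7 t [0.53916473 0.04006201] 5.687445186745794
-0.7 s [0.54077717 0.0406235 ] 30.17532468539614
-0.9 t [0.53890542 0.03990113] 10.304711671005872
-0.9 s [0.54008359 0.04024491] 32.567608544779226
```

View pics/ov.png

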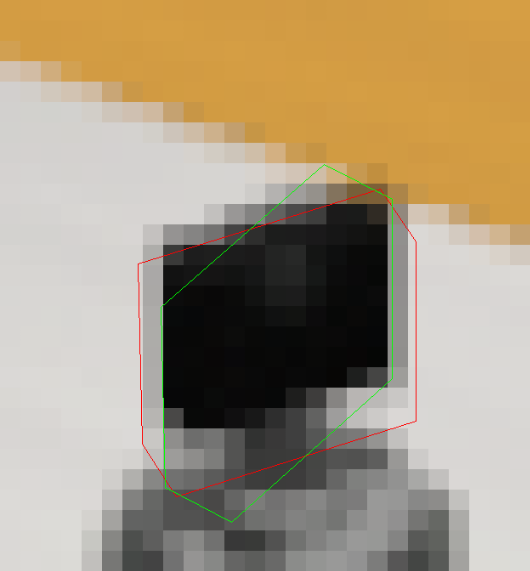

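The red overlay (yaw −0.7) matches the slope of the bow, so the key sits at about (0.540, 0.040) with yaw ≈ −0.7. The tooth lies at a world angle of about +0.05. Next, the tool axes.

```bash
cat > st.py <<'E'
from h import *
def st(tx=None,ty=None,tz=None,az=None):
    q=read_state(); M=R.from_rotvec(q["ee_rot"]).as_matrix()
    p=q["eef_pos"]
    print("t %.2f pos %s j %s w %.4f"%(q["t"],p.round(4),q["joints"].round(3),q["width"]))
    print("x-az %.3f tilt %s F %s M %s"%(np.arctan2(M[1,0],M[0,0]),M[:2,2].round(4),q["contact_force"].round(2),q["moment"].round(3)))
    if tx is not None:
        T=np.array([tx,ty,tz]); print("tool shift cm",(M.T@(T-p)*100).round(2))
    if az is not None:
        c,s=np.cos(az),np.sin(az); D=np.array([[c,s,0],[s,-c,0],[0,0,-1.]])
        print("turn tool",R.from_matrix(M.T@D).as_rotvec().round(4))
    return q
if __name__=="__main__":
    import sys; st(*map(float,sys.argv[1:]))
E
python3 st.py .54 .04 .2 -.7
python3 st.py .54 .04 .2 2.44
```

```text
t 0.50 pos [0.1765 0.4678 0.2422] j [1.21  0.241 0.005 1.335 0.    1.571] w 0.0853
x-az 2.781 tilt [-0.0001 -0.0001] F [ 0.22 -1.04  0.05] M [ 0.011 -0.025  0.063]
tool shift cm [-49.11 -27.19   4.23]
turn tool [-0.0000e+00 -2.0000e-04 -2.8024e+00]
t 0.50 pos [0.1765 0.4678 0.2422] j [1.21  0.241 0.005 1.335 0.    1.571] w 0.0853
x-az 2.781 tilt [-0.0001 -0.0001] F [ 0.22 -1.04  0.05] M [ 0.011 -0.025  0.063]
tool shift cm [-49.11 -27.19   4.23]
turn tool [-1.000e-04  0.000e+00  3.408e-01]
```

Call:
{"fn": "apply_moves", "kwargs": {"deltas": "-3.5 -1.94 0 0 0 0 1;-3.5 -1.94 0 0 0 0 1;-3.5 -1.94 0 0 0 0 1;-3.5 -1.94 0 0 0 0 1;-3.5 -1.94 0 0 0 0 1;-3.5 -1.94 0 0 0 0 1;-3.5 -1.94 0 0 0 0 1;-3.5 -1.94 0 0 0 0 1;-3.5 -1.94 0 0 0 0 1;-3.5 -1.94 0 0 0 0 0.6", "force": 40}}

```text
t: 1.33
eef_pos: [0.443, 0.1601, 0.2422]
ee_rot: [0.532, 3.094, 0.011]
contact_force: [0.9, 0.9, 0.4]
width: 0.075
```

```bash
python3 st.py .54 .04 .19 2.44
```

```text
t 1.33 pos [0.443  0.1601 0.2422] j [ 0.344  0.179 -0.073  1.313  0.005  0.684] w 0.0750
x-az 2.801 tilt [0.0036 0.0067] F [0.86 0.94 0.44] M [ 0.058 -0.093  0.003]
tool shift cm [-13.14  -8.12   5.18]
turn tool [ 7.60e-03 -2.00e-04  3.61e-01]
```

Call:
{"fn": "apply_moves", "kwargs": {"deltas": "-3 -1.85 0.5 0 0 0 0.4;-3 -1.85 0.5 0 0 0 0.4;-3 -1.85 0.5 0 0 0 0.4;-2.6 -1.6 0.5 0 0 0 0.4;-1.3 -0.8 0.5 0 0 0 0.4;0 0 0.5 0 0 0.1 0.4;0 0 0.5 0 0 0.1 0.4;0 0 0.5 0 0 0.1 0.4;0 0 0.5 0 0 0.06 0.4;0 0 0 0 0 0 0.4"}}

```text
t: 2.17
eef_pos: [0.5492, 0.0246, 0.1948]
ee_rot: [1.126, 2.925, 0.014]
contact_force: [0.1, -0.3, -0.5]
width: 0.0339
```

```bash
python3 st.py .54 .04 .145 2.44
python3 - <<'E'
from h import *
t=viewer.camera("top"); s=viewer.camera("scene")
crop(t,270,220,120,100,6,"pics/t1.png"); crop(s,260,140,120,100,6,"pics/s1.png")
E
```

```text
t 2.17 pos [0.5492 0.0246 0.1948] j [0.042 0.355 0.038 1.243 0.005 0.777] w 0.0339
x-az 2.407 tilt [0.0098 0.0057] F [ 0.09 -0.35 -0.45] M [-0.038  0.021  0.017]
tool shift cm [1.74 0.47 4.97]
turn tool [ 0.0107  0.0036 -0.0335]
```

View pics/s1.png

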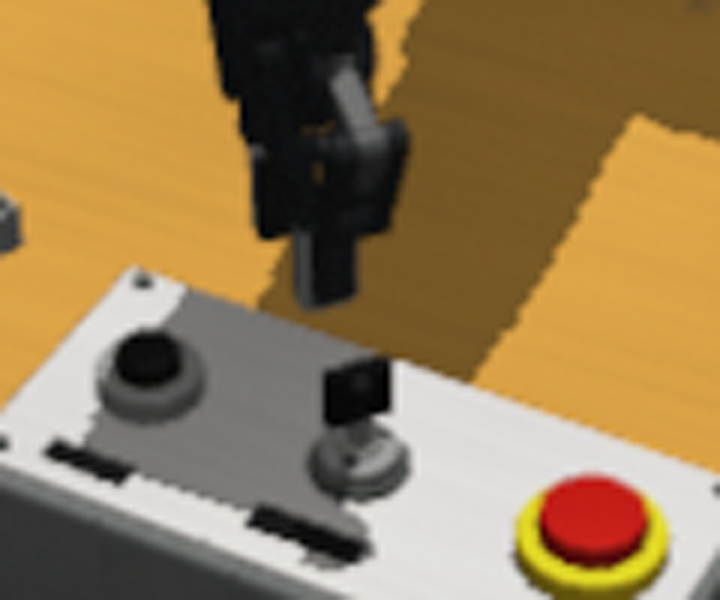

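The picture shows the gripper to the left of and above the key, with the key undisturbed. Next I centre it and correct the tilt.

Call:
{"fn": "apply_moves", "kwargs": {"deltas": "0.8 0.2 0 0.005 0.002 -0.03 0.4;0.7 0.2 0.5 0.005 0.002 0 0.4;0.2 0.05 0.8 0 0 0 0.4;0 0 0.8 0 0 0 0.4;0 0 0.5 0 0 0 0.4;0 0 0.3 0 0 0 0.4;0 0 0 0 0 0 0.4;0 0 0 0 0 0 0.4;0 0 0 0 0 0 0.4;0 0 0 0 0 0 0.4"}}

```text
t: 3.1
eef_pos: [0.5387, 0.0423, 0.1648]
ee_rot: [1.064, 2.954, 0.002]
contact_force: [-0.1, 0.3, 0.2]
width: 0.0342
```

```bash
python3 st.py .54 .04 .117 2.44
python3 - <<'E'
from h import *
t=viewer.camera("top"); s=viewer.camera("scene")
crop(s,260,140,120,100,6,"pics/s2.png")
E
```

```text
t 3.10 pos [0.5387 0.0423 0.1648] j [ 0.078  0.363 -0.032  1.174  0.     0.77 ] w 0.0342
x-az 2.450 tilt [0.0022 0.0004] F [-0.14  0.28  0.22] M [-0.002  0.027  0.053]
tool shift cm [-0.24 -0.1   4.78]
turn tool [0.0017 0.0014 0.0099]
```

View pics/s2.png

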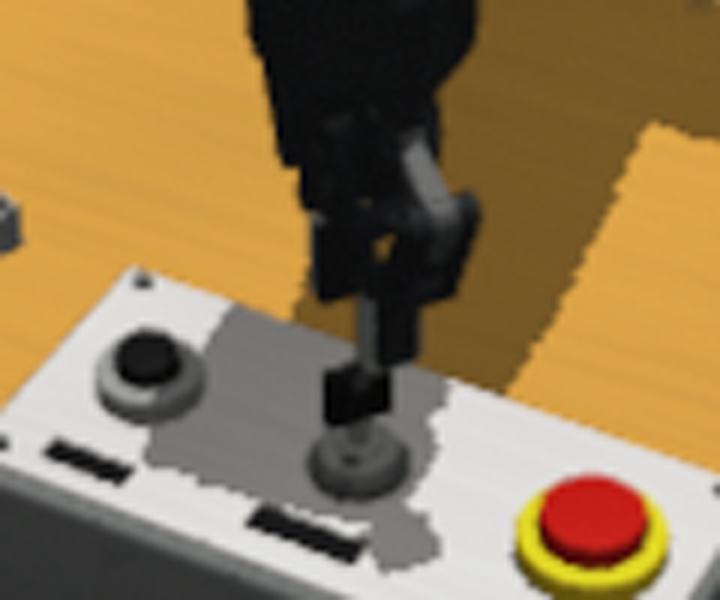

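Call:
{"fn": "apply_moves", "kwargs": {"deltas": "-0.22 -0.1 0 0.002 0.001 0.01 0.4;0 0 0.9 0 0 0 0.4;0 0 0.9 0 0 0 0.4;0 0 0.9 0 0 0 0.4;0 0 0.9 0 0 0 0.4;0 0 0.7 0 0 0 0.4;0 0 0.3 0 0 0 0.4;0 0 0.1 0 0 0 0.35;0 0 0 0 0 0 0.3;0 0 0 0 0 0 0.3", "force": 20}}

```text
t: 4.03
eef_pos: [0.5392, 0.0394, 0.1115]
ee_rot: [-1.082, -2.948, 0.002]
contact_force: [0.1, -0.6, 0.5]
width: 0.0256
```

```bash
python3 st.py .54 .04 .117 2.44
python3 - <<'E'
from h import *
t=viewer.camera("top"); s=viewer.camera("scene")
crop(s,280,160,80,70,9,"pics/s3.png")
E
```

```text
t 4.03 pos [0.5392 0.0394 0.1115] j [ 7.300e-02  4.120e-01 -1.070e-01  1.054e+00 -1.000e-03  7.770e-01] w 0.0256
x-az 2.438 tilt [-0.0021 -0.0007] F [ 0.12 -0.55  0.54] M [ 0.029  0.002 -0.009]
tool shift cm [-0.02  0.1  -0.55]
turn tool [-0.0019 -0.0012 -0.0019]
```

View pics/s3.png

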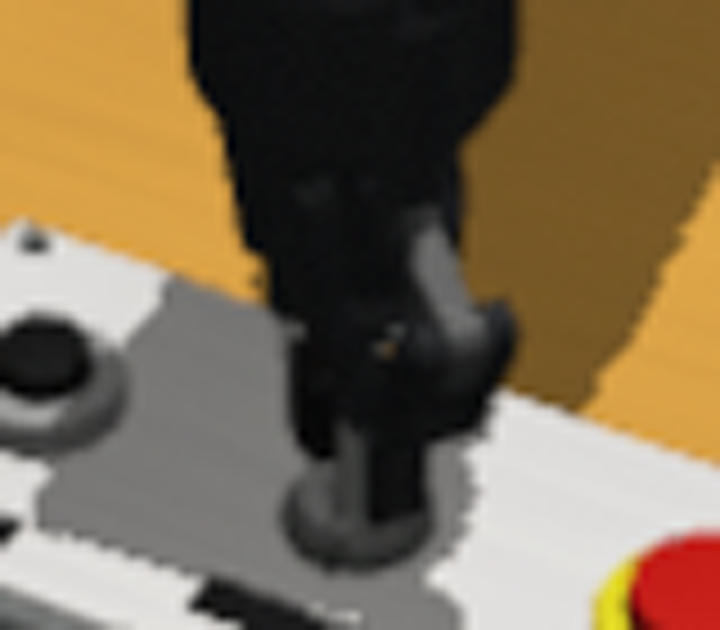

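The fingers straddle the bow, and z overshot by about 5 mm. I'll raise to 0.117 and close gently.

Call:
{"fn": "apply_moves", "kwargs": {"deltas": "0 0.05 -0.3 -0.001 -0.001 0 0.3;0 0.03 -0.2 0 0 0 0.3;0 0 0 0 0 0 0.2;0 0 0 0 0 0 0.1;0 0 0 0 0 0 0;0 0 0 0 0 0 0;0 0 0 0 0 0 0;0 0 0 0 0 0 0;0 0 0 0 0 0 0;0 0 0 0 0 0 0", "force": 20}}

```text
t: 4.97
eef_pos: [0.5399, 0.0391, 0.1188]
ee_rot: [1.083, 2.947, -0.003]
contact_force: [-1.4, 0.3, -0.8]
width: 0.0087
```

```bash
python3 st.py .54 .04 .117 2.44
```

```text
t 4.97 pos [0.5399 0.0391 0.1188] j [ 0.074  0.404 -0.098  1.067 -0.003  0.778] w 0.0087
x-az 2.437 tilt [ 0.001  -0.0025] F [-1.36  0.34 -0.84] M [-0.178  0.217 -0.01 ]
tool shift cm [0.05 0.07 0.18]
turn tool [-0.0012  0.0023 -0.0027]
```

Call:
{"fn": "apply_moves", "kwargs": {"deltas": "0 0 0 0 0 0 0;0 0 0 0 0 0.03 0;0 0 0 0 0 0.05 0;0 0 0 0 0 0.05 0;0 0 0 0 0 0.05 0;0 0 0 0 0 0.05 0;0 0 0 0 0 0.03 0;0 0 0 0 0 0 0;0 0 0 0 0 0 0;0 0 0 0 0 0 0", "force": 40}}

```text
t: 5.8
eef_pos: [0.5395, 0.0388, 0.1188]
ee_rot: [1.471, 2.774, -0.005]
contact_force: [-0.8, -0.9, 0.1]
width: 0.0085
```

```bash
python3 st.py .5399 .0391 .1188
```

```text
t 5.80 pos [0.5395 0.0388 0.1188] j [ 0.074  0.404 -0.098  1.068 -0.004  1.049] w 0.0085
x-az 2.167 tilt [-0.     -0.0035] F [-0.8  -0.92  0.11] M [-0.199  0.189  0.116]
tool shift cm [-0.    0.05 -0.  ]
```

```bash
cat > av.py <<'E'
from h import *
import sys
n=int(sys.argv[1]) if len(sys.argv)>1 else 6
F=[];M=[]
for i in range(n):
    viewer.camera("top"); q=read_state(); F.append(q["contact_force"]);M.append(q["moment"])
A=R.from_rotvec(q["ee_rot"]).as_matrix()
print("t %.2f pos %s az-pi %.3f tilt %s w %.4f"%(q["t"],q["eef_pos"].round(4),np.arctan2(-A[1,0],-A[0,0]),A[:2,2].round(4),q["width"]))
print("F",np.mean(F,0).round(2),"sd",np.std(F,0).round(2),"M",np.mean(M,0).round(3),"sd",np.std(M,0).round(3), "Fxy in tool",(A.T@np.mean(F,0)).round(2),"tau6",q["joint_torque"].round(3)[3:])
E
python3 av.py 8
```

```text
t 6.20 pos [0.5395 0.0388 0.1188] az-pi -0.976 tilt [ 0.0001 -0.0035] w 0.0083
F [-0.44 -0.93 -0.07] sd [0.53 0.73 0.36] M [-0.197  0.164  0.017] sd [0.02  0.03  0.021] Fxy in tool [-0.53 -0.89  0.07] tau6 [-0.336  0.255  0.022]
```

Call:
{"fn": "apply_moves", "kwargs": {"deltas": "0 0 0 0 0 0.02 0;0 0 0 0 0 0.02 0;0 0 0 0 0 0.02 0;0 0 0 0 0 0.02 0;0 0 0 0 0 0.02 0;0 0 0 0 0 0.02 0;0 0 0 0 0 0 0;0 0 0 0 0 0 0;0 0 0 0 0 0 0;0 0 0 0 0 0 0"}}

```text
t: 7.03
eef_pos: [0.5394, 0.0388, 0.1188]
ee_rot: [1.653, 2.669, -0.005]
contact_force: [0.1, -0.9, 0.1]
width: 0.0081
```

```bash
python3 av.py 2
```

```text
t 7.13 pos [0.5394 0.0387 0.1188] az-pi -1.109 tilt [-0.0001 -0.0037] w 0.0084
F [-0.35 -0.24  0.02] sd [0.18 0.64 0.08] M [-0.2    0.206  0.005] sd [0.027 0.012 0.012] Fxy in tool [-0.06 -0.41 -0.02] tau6 [-0.356  0.276  0.03 ]
```

Call:
{"fn": "apply_moves", "kwargs": {"deltas": "0 0 0 0 0 0.015 0;0 0 0 0 0 0.015 0;0 0 0 0 0 0.015 0;0 0 0 0 0 0.015 0;0 0 0 0 0 0.01 0;0 0 0 0 0 0.01 0;0 0 0 0 0 0 0;0 0 0 0 0 0 0;0 0 0 0 0 0 0;0 0 0 0 0 0 0"}}

```text
t: 7.97
eef_pos: [0.5394, 0.0387, 0.1188]
ee_rot: [1.769, 2.593, -0.005]
contact_force: [-0.9, -0.5, 0.5]
width: 0.0083
```

```bash
python3 av.py 2
```

```text
t 8.07 pos [0.5394 0.0387 0.1188] az-pi -1.197 tilt [-0.     -0.0039] w 0.0079
F [-0.33 -1.06  0.03] sd [0.21 0.06 0.95] M [-0.241  0.146  0.081] sd [0.026 0.015 0.019] Fxy in tool [-0.86 -0.7  -0.03] tau6 [-0.355  0.293  0.054]
```

Call:
{"fn": "apply_moves", "kwargs": {"deltas": "0 0 0 0 0 0.012 0;0 0 0 0 0 0.012 0;0 0 0 0 0 0.012 0;0 0 0 0 0 0.012 0;0 0 0 0 0 0.012 0;0 0 0 0 0 0.012 0;0 0 0 0 0 0.012 0;0 0 0 0 0 0 0;0 0 0 0 0 0 0;0 0 0 0 0 0 0"}}

```text
t: 8.9
eef_pos: [0.5394, 0.0386, 0.1188]
ee_rot: [1.888, 2.508, -0.005]
contact_force: [-0.9, -1.2, 0.4]
width: 0.0083
```

```bash
python3 av.py 1
```

```text
t 8.95 pos [0.5394 0.0386 0.1188] az-pi -1.291 tilt [-0.0001 -0.004 ] w 0.0084
F [-0.88 -0.97 -0.03] sd [0. 0. 0.] M [-0.186  0.176  0.038] sd [0. 0. 0.] Fxy in tool [-0.69 -1.11  0.03] tau6 [-0.365  0.307  0.067]
```

Call:
{"fn": "apply_moves", "kwargs": {"deltas": "0 0 0 0 0 0.008 0;0 0 0 0 0 0.008 0;0 0 0 0 0 0.008 0;0 0 0 0 0 0.008 0;0 0 0 0 0 0.006 0;0 0 0 0 0 0.006 0;0 0 0 0 0 0 0;0 0 0 0 0 0 0;0 0 0 0 0 0 0;0 0 0 0 0 0 0"}}

```text
t: 9.78
eef_pos: [0.5394, 0.0386, 0.1188]
ee_rot: [1.949, 2.461, -0.005]
contact_force: [-0.5, -1.7, 0.8]
width: 0.0084
```

```bash
python3 av.py 1
```

```text
t 9.83 pos [0.5394 0.0386 0.1188] az-pi -1.340 tilt [-0.0002 -0.0041] w 0.0081
F [-0.99 -1.44  0.54] sd [0. 0. 0.] M [-0.279  0.161  0.038] sd [0. 0. 0.] Fxy in tool [-1.18 -1.29 -0.54] tau6 [-0.371  0.316  0.07 ]
```

Call:
{"fn": "apply_moves", "kwargs": {"deltas": "0 0 0 0 0 0.006 0;0 0 0 0 0 0.006 0;0 0 0 0 0 0.006 0;0 0 0 0 0 0.006 0;0 0 0 0 0 0 0;0 0 0 0 0 0 0;0 0 0 0 0 0 0;0 0 0 0 0 0 0;0 0 0 0 0 0 0;0 0 0 0 0 0 0"}}

```text
t: 10.67
eef_pos: [0.5394, 0.0386, 0.1188]
ee_rot: [1.981, 2.435, -0.005]
contact_force: [-0.7, -1.8, 0.0]
width: 0.0082
```

```bash
python3 av.py 1
```

```text
t 10.72 pos [0.5394 0.0386 0.1188] az-pi -1.366 tilt [-0.0001 -0.0041] w 0.0079
F [-1.12 -0.68 -0.37] sd [0. 0. 0.] M [-0.28   0.222  0.076] sd [0. 0. 0.] Fxy in tool [-0.43 -1.23  0.37] tau6 [-0.375  0.32   0.073]
```

Call:
{"fn": "apply_moves", "kwargs": {"deltas": "0 0 0 0 0 0.005 0;0 0 0 0 0 0.005 0;0 0 0 0 0 0.005 0;0 0 0 0 0 0 0;0 0 0 0 0 0 0;0 0 0 0 0 0 0;0 0 0 0 0 0 0;0 0 0 0 0 0 0;0 0 0 0 0 0 0;0 0 0 0 0 0 0"}}

```text
t: 11.55
eef_pos: [0.5394, 0.0386, 0.1188]
ee_rot: [2.001, 2.418, -0.005]
contact_force: [-0.8, -0.7, -0.4]
width: 0.0083
```

```bash
python3 av.py 1
```

```text
t 11.60 pos [0.5394 0.0386 0.1188] az-pi -1.383 tilt [-0.0001 -0.0042] w 0.0084
F [-1.72 -2.14  0.21] sd [0. 0. 0.] M [-0.302  0.227  0.084] sd [0. 0. 0.] Fxy in tool [-1.78 -2.09 -0.2 ] tau6 [-0.377  0.323  0.075]
```

Call:
{"fn": "apply_moves", "kwargs": {"deltas": "0 0 0 0 0 0.005 0;0 0 0 0 0 0.005 0;0 0 0 0 0 0.004 0;0 0 0 0 0 0 0;0 0 0 0 0 0 0;0 0 0 0 0 0 0;0 0 0 0 0 0 0;0 0 0 0 0 0 0;0 0 0 0 0 0 0;0 0 0 0 0 0 0"}}

```text
t: 12.43
eef_pos: [0.5394, 0.0385, 0.1188]
ee_rot: [2.02, 2.402, -0.005]
contact_force: [0.2, -1.4, 0.7]
width: 0.0084
```

```bash
python3 av.py 1
```

```text
t 12.48 pos [0.5394 0.0386 0.1188] az-pi -1.398 tilt [-0.0001 -0.0042] w 0.0083
F [-0.49 -1.19  0.03] sd [0. 0. 0.] M [-0.266  0.214  0.073] sd [0. 0. 0.] Fxy in tool [-1.08 -0.69 -0.02] tau6 [-0.372  0.327  0.08 ]
```

Call:
{"fn": "apply_moves", "kwargs": {"deltas": "0 0 0 0 0 0.005 0;0 0 0 0 0 0.005 0;0 0 0 0 0 0 0;0 0 0 0 0 0 0;0 0 0 0 0 0 0;0 0 0 0 0 0 0;0 0 0 0 0 0 0;0 0 0 0 0 0 0;0 0 0 0 0 0 0;0 0 0 0 0 0 0"}}

```text
t: 13.32
eef_pos: [0.5394, 0.0385, 0.1188]
ee_rot: [2.033, 2.391, -0.005]
contact_force: [-0.5, -0.7, -0.3]
width: 0.0082
```

```bash
python3 av.py 1
```

```text
t 13.37 pos [0.5395 0.0386 0.1188] az-pi -1.409 tilt [-0.     -0.0042] w 0.0077
F [-0.19 -0.95 -0.06] sd [0. 0. 0.] M [-0.292  0.171  0.065] sd [0. 0. 0.] Fxy in tool [-0.91 -0.34  0.07] tau6 [-0.355  0.334  0.083]
```

Call:
{"fn": "apply_moves", "kwargs": {"deltas": "0 0 0 0 0 0.005 0;0 0 0 0 0 0.005 0;0 0 0 0 0 0.005 0;0 0 0 0 0 0 0;0 0 0 0 0 0 0;0 0 0 0 0 0 0;0 0 0 0 0 0 0;0 0 0 0 0 0 0;0 0 0 0 0 0 0;0 0 0 0 0 0 0"}}

```text
t: 14.2
eef_pos: [0.5395, 0.0385, 0.1188]
ee_rot: [2.053, 2.374, -0.005]
contact_force: [-0.3, -0.2, 0.3]
width: 0.0081
```

```bash
python3 av.py 1
```

```text
t 14.25 pos [0.5396 0.0385 0.1188] az-pi -1.426 tilt [ 0.0002 -0.0043] w 0.0083
F [ 0.16 -1.05 -0.99] sd [0. 0. 0.] M [-0.262  0.198  0.06 ] sd [0. 0. 0.] Fxy in tool [-1.06  0.01  1.  ] tau6 [-0.335  0.344  0.09 ]
```

Call:
{"fn": "apply_moves", "kwargs": {"deltas": "0 0 0 0 0 0.005 0;0 0 0 0 0 0.005 0;0 0 0 0 0 0.005 0;0 0 0 0 0 0 0;0 0 0 0 0 0 0;0 0 0 0 0 0 0;0 0 0 0 0 0 0;0 0 0 0 0 0 0;0 0 0 0 0 0 0;0 0 0 0 0 0 0"}}

```text
t: 15.08
eef_pos: [0.5396, 0.0385, 0.1188]
ee_rot: [2.073, 2.357, -0.005]
contact_force: [-0.6, -1.2, -0.4]
width: 0.0082
```

```bash
python3 av.py 1
```

```text
t 15.13 pos [0.5396 0.0385 0.1188] az-pi -1.443 tilt [ 0.0003 -0.0044] w 0.0081
F [-0.88 -1.19  0.33] sd [0. 0. 0.] M [-0.29   0.104  0.11 ] sd [0. 0. 0.] Fxy in tool [-1.07 -1.02 -0.32] tau6 [-0.322  0.355  0.102]
```

Call:
{"fn": "apply_moves", "kwargs": {"deltas": "0 0 0 0 0 0.005 0;0 0 0 0 0 0.004 0;0 0 0 0 0 0 0;0 0 0 0 0 0 0;0 0 0 0 0 0 0;0 0 0 0 0 0 0;0 0 0 0 0 0 0;0 0 0 0 0 0 0;0 0 0 0 0 0 0;0 0 0 0 0 0 0"}}

```text
t: 15.97
eef_pos: [0.5396, 0.0384, 0.1188]
ee_rot: [2.084, 2.346, -0.005]
contact_force: [-0.3, -1.1, -0.4]
width: 0.0084
```

```bash
python3 av.py 4
```

```text
t 16.17 pos [0.5396 0.0385 0.1188] az-pi -1.453 tilt [ 0.0003 -0.0044] w 0.0084
F [-0.18 -0.82  0.24] sd [0.41 0.28 0.27] M [-0.282  0.179  0.098] sd [0.017 0.047 0.026] Fxy in tool [-0.79 -0.27 -0.24] tau6 [-0.318  0.36   0.11 ]
```

Call:
{"fn": "apply_moves", "kwargs": {"deltas": "0 0 0 0 0 0 0;0 0 0 0 0 0 0;0 0 0 0 0 0 0;0 0 0 0 0 0 0;0 0 0 0 0 0 0;0 0 0 0 0 0 0;0 0 0 0 0 0 0;0 0 0 0 0 0 0;0 0 0 0 0 0 0;0 0 0 0 0 0 0"}}

```text
t: 17.0
eef_pos: [0.5396, 0.0385, 0.1188]
ee_rot: [2.084, 2.346, -0.005]
contact_force: [-1.2, -1.2, 0.2]
width: 0.0081
```

```bash
python3 av.py 2
```

```text
t 17.10 pos [0.5396 0.0385 0.1188] az-pi -1.453 tilt [ 0.0003 -0.0045] w 0.0081
F [ 0.05 -1.72 -0.89] sd [0.53 0.06 0.17] M [-0.308  0.178  0.106] sd [0.02  0.021 0.005] Fxy in tool [-1.71 -0.16  0.9 ] tau6 [-0.318  0.36   0.11 ]
```

Call:
{"fn": "apply_moves", "kwargs": {"deltas": "0 0 0 0 0 -0.05 0;0 0 0 0 0 -0.1 0;0 0 0 0 0 -0.1 0;0 0 0 0 0 -0.1 0;0 0 0 0 0 -0.1 0;0 0 0 0 0 -0.1 0;0 0 0 0 0 -0.1 0;0 0 0 0 0 -0.1 0;0 0 0 0 0 -0.05 0;0 0 0 0 0 0 0"}}

```text
t: 17.93
eef_pos: [0.5396, 0.0388, 0.1188]
ee_rot: [0.952, 2.993, -0.004]
contact_force: [0.3, -1.0, 0.4]
width: 0.0081
```

```bash
python3 av.py 2
```

```text
t 18.03 pos [0.5396 0.0388 0.1187] az-pi -0.618 tilt [ 0.0002 -0.0031] w 0.0080
F [-0.56 -1.05 -0.02] sd [0.12 0.23 0.2 ] M [-0.257  0.168 -0.03 ] sd [0.028 0.016 0.021] Fxy in tool [-0.15 -1.18  0.02] tau6 [-0.289  0.317 -0.064]
```

Call:
{"fn": "apply_moves", "kwargs": {"deltas": "0 0 0 0 0 -0.03 0;0 0 0 0 0 -0.04 0;0 0 0 0 0 -0.04 0;0 0 0 0 0 -0.04 0;0 0 0 0 0 -0.04 0;0 0 0 0 0 -0.04 0;0 0 0 0 0 -0.03 0;0 0 0 0 0 0 0;0 0 0 0 0 0 0;0 0 0 0 0 0 0"}}

```text
t: 18.87
eef_pos: [0.5397, 0.039, 0.1188]
ee_rot: [0.564, 3.09, -0.003]
contact_force: [-0.7, -0.8, 0.0]
width: 0.0086
```

```bash
python3 av.py 2
```

```text
t 18.97 pos [0.5397 0.039  0.1187] az-pi -0.361 tilt [ 0.0005 -0.0023] w 0.0079
F [-0.24 -1.11 -0.79] sd [0.13 0.02 0.29] M [-0.236  0.102 -0.011] sd [0.009 0.01  0.023] Fxy in tool [-0.17 -1.12  0.8 ] tau6 [-0.294  0.323 -0.001]
```

Call:
{"fn": "apply_moves", "kwargs": {"deltas": "0 0 0 0 0 -0.03 0;0 0 0 0 0 -0.03 0;0 0 0 0 0 -0.03 0;0 0 0 0 0 -0.03 0;0 0 0 0 0 -0.03 0;0 0 0 0 0 -0.03 0;0 0 0 0 0 -0.02 0;0 0 0 0 0 -0.01 0;0 0 0 0 0 0 0;0 0 0 0 0 0 0"}}

```text
t: 19.8
eef_pos: [0.5397, 0.0392, 0.1188]
ee_rot: [0.229, 3.133, -0.003]
contact_force: [-1.2, -1.2, -0.4]
width: 0.0083
```

```bash
python3 av.py 2
```

```text
t 19.90 pos [0.5398 0.0392 0.1188] az-pi -0.146 tilt [ 0.0006 -0.0017] w 0.0084
F [ 0.04 -1.   -0.56] sd [0.22 0.73 0.1 ] M [-0.235  0.191  0.017] sd [0.016 0.013 0.016] Fxy in tool [-0.18 -0.98  0.56] tau6 [-0.292  0.309 -0.023]
```

Now slow steps toward the anticlockwise stop, which I expect near 0.0 to +0.05.

Call:
{"fn": "apply_moves", "kwargs": {"deltas": "0 0 0 0 0 -0.012 0;0 0 0 0 0 -0.012 0;0 0 0 0 0 -0.012 0;0 0 0 0 0 -0.012 0;0 0 0 0 0 -0.012 0;0 0 0 0 0 -0.012 0;0 0 0 0 0 0 0;0 0 0 0 0 0 0;0 0 0 0 0 0 0;0 0 0 0 0 0 0"}}

```text
t: 20.73
eef_pos: [0.5397, 0.0393, 0.1188]
ee_rot: [0.105, 3.139, -0.002]
contact_force: [-0.4, -1.2, -0.5]
width: 0.008
```

```bash
python3 av.py 1
```

```text
t 20.78 pos [0.5397 0.0392 0.1187] az-pi -0.067 tilt [ 0.0005 -0.0015] w 0.0082
F [-1.04 -1.17 -0.38] sd [0. 0. 0.] M [-0.21   0.15   0.015] sd [0. 0. 0.] Fxy in tool [ 0.96 -1.23  0.38] tau6 [-0.29   0.29  -0.028]
```

Call:
{"fn": "apply_moves", "kwargs": {"deltas": "0 0 0 0 0 -0.008 0;0 0 0 0 0 -0.008 0;0 0 0 0 0 -0.008 0;0 0 0 0 0 -0.008 0;0 0 0 0 0 -0.008 0;0 0 0 0 0 -0.008 0;0 0 0 0 0 -0.008 0;0 0 0 0 0 0 0;0 0 0 0 0 0 0;0 0 0 0 0 0 0"}}

```text
t: 21.62
eef_pos: [0.5397, 0.0393, 0.1188]
ee_rot: [0.007, 3.141, -0.002]
contact_force: [-1.0, -0.5, -0.5]
width: 0.0082
```

```bash
python3 av.py 1
```

```text
t 21.67 pos [0.5397 0.0393 0.1187] az-pi -0.004 tilt [ 0.0005 -0.0014] w 0.0081
F [ 0.48 -1.82  0.59] sd [0. 0. 0.] M [-0.226  0.164 -0.086] sd [0. 0. 0.] Fxy in tool [-0.49 -1.82 -0.59] tau6 [-0.29   0.276 -0.03 ]
```

Call:
{"fn": "apply_moves", "kwargs": {"deltas": "0 0 0 0 0 -0.006 0;0 0 0 0 0 -0.006 0;0 0 0 0 0 -0.006 0;0 0 0 0 0 -0.006 0;0 0 0 0 0 -0.006 0;0 0 0 0 0 0 0;0 0 0 0 0 0 0;0 0 0 0 0 0 0;0 0 0 0 0 0 0;0 0 0 0 0 0 0"}}

```text
t: 22.5
eef_pos: [0.5397, 0.0394, 0.1188]
ee_rot: [-0.046, 3.141, -0.002]
contact_force: [-0.0, -0.9, 0.1]
width: 0.008
```

```bash
python3 av.py 1
```

```text
t 22.55 pos [0.5397 0.0393 0.1188] az-pi 0.029 tilt [ 0.0006 -0.0013] w 0.0081
F [-0.71 -0.61 -0.11] sd [0. 0. 0.] M [-0.241  0.14   0.007] sd [0. 0. 0.] Fxy in tool [ 0.73 -0.59  0.11] tau6 [-0.29   0.268 -0.029]
```

Call:
{"fn": "apply_moves", "kwargs": {"deltas": "0 0 0 0 0 -0.006 0;0 0 0 0 0 -0.006 0;0 0 0 0 0 -0.006 0;0 0 0 0 0 -0.006 0;0 0 0 0 0 -0.006 0;0 0 0 0 0 0 0;0 0 0 0 0 0 0;0 0 0 0 0 0 0;0 0 0 0 0 0 0;0 0 0 0 0 0 0"}}

```text
t: 23.38
eef_pos: [0.5397, 0.0394, 0.1187]
ee_rot: [-0.098, 3.14, -0.002]
contact_force: [-0.9, -1.5, 0.1]
width: 0.0085
```

```bash
python3 av.py 1
```

```text
t 23.43 pos [0.5397 0.0394 0.1187] az-pi 0.062 tilt [ 0.0005 -0.0012] w 0.0082
F [-0.61 -1.48  0.57] sd [0. 0. 0.] M [-0.193  0.194 -0.069] sd [0. 0. 0.] Fxy in tool [ 0.7  -1.43 -0.56] tau6 [-0.291  0.26  -0.029]
```

Call:
{"fn": "apply_moves", "kwargs": {"deltas": "0 0 0 0 0 -0.006 0;0 0 0 0 0 -0.006 0;0 0 0 0 0 -0.006 0;0 0 0 0 0 -0.006 0;0 0 0 0 0 -0.006 0;0 0 0 0 0 0 0;0 0 0 0 0 0 0;0 0 0 0 0 0 0;0 0 0 0 0 0 0;0 0 0 0 0 0 0"}}

```text
t: 24.27
eef_pos: [0.5397, 0.0394, 0.1187]
ee_rot: [-0.15, 3.138, -0.002]
contact_force: [-1.2, -0.9, -0.7]
width: 0.0082
```

```bash
python3 av.py 1
```

```text
t 24.32 pos [0.5397 0.0394 0.1187] az-pi 0.096 tilt [ 0.0005 -0.0011] w 0.0080
F [-1.8  -1.2   0.34] sd [0. 0. 0.] M [-0.234  0.171 -0.031] sd [0. 0. 0.] Fxy in tool [ 1.91 -1.02 -0.34] tau6 [-0.292  0.252 -0.029]
```

Call:
{"fn": "apply_moves", "kwargs": {"deltas": "0 0 0 0 0 -0.006 0;0 0 0 0 0 -0.006 0;0 0 0 0 0 -0.006 0;0 0 0 0 0 -0.006 0;0 0 0 0 0 0 0;0 0 0 0 0 0 0;0 0 0 0 0 0 0;0 0 0 0 0 0 0;0 0 0 0 0 0 0;0 0 0 0 0 0 0"}}

```text
t: 25.15
eef_pos: [0.5397, 0.0395, 0.1187]
ee_rot: [-0.192, 3.135, -0.002]
contact_force: [0.2, -0.8, 0.9]
width: 0.0084
```

```bash
python3 av.py 1
```

```text
t 25.20 pos [0.5397 0.0394 0.1187] az-pi 0.122 tilt [ 0.0005 -0.0011] w 0.0084
F [-0.2  -1.62 -0.49] sd [0. 0. 0.] M [-0.26   0.151 -0.014] sd [0. 0. 0.] Fxy in tool [ 0.39 -1.59  0.49] tau6 [-0.293  0.246 -0.03 ]
```

Call:
{"fn": "apply_moves", "kwargs": {"deltas": "0 0 0 0 0 -0.006 0;0 0 0 0 0 -0.006 0;0 0 0 0 0 -0.006 0;0 0 0 0 0 -0.006 0;0 0 0 0 0 0 0;0 0 0 0 0 0 0;0 0 0 0 0 0 0;0 0 0 0 0 0 0;0 0 0 0 0 0 0;0 0 0 0 0 0 0"}}

```text
t: 26.03
eef_pos: [0.5397, 0.0394, 0.1188]
ee_rot: [-0.233, 3.132, -0.002]
contact_force: [-0.1, -0.7, -0.5]
width: 0.0084
```

```bash
python3 av.py 1
```

```text
t 26.08 pos [0.5397 0.0394 0.1187] az-pi 0.149 tilt [ 0.0006 -0.0011] w 0.0083
F [-1.41 -1.49 -0.59] sd [0. 0. 0.] M [-0.233  0.179 -0.097] sd [0. 0. 0.] Fxy in tool [ 1.62 -1.26  0.59] tau6 [-0.287  0.248 -0.056]
```

The anticlockwise stop is felt at about +0.14. Now a gentle trial lift.

Call:
{"fn": "apply_moves", "kwargs": {"deltas": "0 0 -0.05 0 0 0 0;0 0 -0.05 0 0 0 0;0 0 -0.05 0 0 0 0;0 0 0 0 0 0 0;0 0 0 0 0 0 0;0 0 0 0 0 0 0;0 0 0 0 0 0 0;0 0 0 0 0 0 0;0 0 0 0 0 0 0;0 0 0 0 0 0 0"}}

```text
t: 26.92
eef_pos: [0.5397, 0.0394, 0.1188]
ee_rot: [0.233, -3.132, 0.002]
contact_force: [-0.1, -0.5, -2.8]
width: 0.0086
```

```bash
python3 av.py 3
```

```text
t 27.07 pos [0.5397 0.0394 0.1189] az-pi 0.149 tilt [-0.0005 -0.0012] w 0.0081
F [ 0.75 -1.2  -2.68] sd [0.1  0.44 0.59] M [-0.176 -0.072 -0.056] sd [0.018 0.009 0.027] Fxy in tool [-0.56 -1.3   2.68] tau6 [ 0.128  0.251 -0.051]
```

Call:
{"fn": "apply_moves", "kwargs": {"deltas": "0 0 0.02 0 0 -0.006 0;0 0 0 0 0 -0.006 0;0 0 0 0 0 -0.006 0;0 0 0 0 0 -0.006 0;0 0 0 0 0 0 0;0 0 0 0 0 0 0;0 0 0 0 0 0 0;0 0 0 0 0 0 0;0 0 0 0 0 0 0;0 0 0 0 0 0 0"}}

```text
t: 27.9
eef_pos: [0.5397, 0.0393, 0.1188]
ee_rot: [0.275, -3.129, 0.002]
contact_force: [-0.4, -0.1, -2.6]
width: 0.0081
```

```bash
python3 av.py 3
```

```text
t 28.05 pos [0.5397 0.0394 0.1188] az-pi 0.175 tilt [-0.0004 -0.0012] w 0.0082
F [ 0.78 -0.93 -2.49] sd [0.48 0.16 0.53] M [-0.179 -0.038 -0.081] sd [0.046 0.031 0.02 ] Fxy in tool [-0.61 -1.04  2.49] tau6 [ 0.074  0.252 -0.083]
```

Call:
{"fn": "apply_moves", "kwargs": {"deltas": "0 0 0 0 0 0.008 0;0 0 0 0 0 0.008 0;0 0 0 0 0 0.008 0;0 0 -0.05 0 0 0 0;0 0 -0.05 0 0 0 0;0 0 -0.05 0 0 0 0;0 0 0 0 0 0 0;0 0 0 0 0 0 0;0 0 0 0 0 0 0;0 0 0 0 0 0 0"}}

```text
t: 28.88
eef_pos: [0.5398, 0.0394, 0.1207]
ee_rot: [0.234, -3.133, 0.002]
contact_force: [0.7, -1.4, -2.3]
width: 0.0087
```

```bash
python3 av.py 3
```

```text
t 29.03 pos [0.5398 0.0394 0.1207] az-pi 0.149 tilt [-0.0002 -0.0013] w 0.0078
F [ 0.08 -1.05 -2.15] sd [0.74 0.33 0.11] M [-0.182 -0.034 -0.005] sd [0.031 0.016 0.045] Fxy in tool [ 0.07 -1.05  2.15] tau6 [ 0.009  0.266 -0.02 ]
```

Call:
{"fn": "apply_moves", "kwargs": {"deltas": "0 0 -0.05 0 0 0 0;0 0 -0.05 0 0 0 0;0 0 -0.05 0 0 0 0;0 0 -0.05 0 0 0 0;0 0 -0.05 0 0 0 0;0 0 -0.05 0 0 0 0;0 0 0 0 0 0 0;0 0 0 0 0 0 0;0 0 0 0 0 0 0;0 0 0 0 0 0 0"}}

```text
t: 29.87
eef_pos: [0.5407, 0.0399, 0.1254]
ee_rot: [-0.235, 3.13, -0.001]
contact_force: [0.3, -0.2, -1.9]
width: 0.0082
```

```bash
python3 av.py 3
```

```text
t 30.02 pos [0.5407 0.0399 0.1254] az-pi 0.150 tilt [ 0.0025 -0.0001] w 0.0085
F [ 0.26 -0.67 -0.32] sd [0.22 0.44 0.17] M [-0.121  0.018 -0.043] sd [0.043 0.036 0.01 ] Fxy in tool [-0.16 -0.71  0.32] tau6 [-0.054  0.18  -0.004]
```

Call:
{"fn": "apply_moves", "kwargs": {"deltas": "0 0 -0.1 0 0 0 0;0 0 -0.1 0 0 0 0;0 0 -0.1 0 0 0 0;0 0 -0.1 0 0 0 0;0 0 -0.1 0 0 0 0;0 0 -0.1 0 0 0 0;0 0 -0.1 0 0 0 0;0 0 0 0 0 0 0;0 0 0 0 0 0 0;0 0 0 0 0 0 0"}}

```text
t: 30.85
eef_pos: [0.5411, 0.0406, 0.1335]
ee_rot: [-0.235, 3.129, 0.002]
contact_force: [0.4, -0.0, -0.4]
width: 0.0083
```

```bash
python3 av.py 2
```

```text
t 30.95 pos [0.541  0.0406 0.1334] az-pi 0.150 tilt [0.0033 0.0013] w 0.0084
F [ 0.06  1.04 -0.4 ] sd [0.27 0.33 0.41] M [ 0.026 -0.022  0.026] sd [0.021 0.005 0.012] Fxy in tool [-0.22  1.02  0.4 ] tau6 [-0.024  0.005 -0.   ]
```

Coming out cleanly, with almost no force. I'll keep lifting clear.

Call:
{"fn": "apply_moves", "kwargs": {"deltas": "0 0 -0.2 0 0 0 0;0 0 -0.3 0 0 0 0;0 0 -0.5 0 0 0 0;0 0 -0.8 0 0 0 0;0 0 -1 0 0 0 0;0 0 -1 0 0 0 0;0 0 -0.8 0 0 0 0;0 0 -0.5 0 0 0 0;0 0 0 0 0 0 0;0 0 0 0 0 0 0"}}

```text
t: 31.78
eef_pos: [0.5413, 0.0405, 0.1907]
ee_rot: [-0.235, 3.127, 0.002]
contact_force: [0.9, -0.2, -0.4]
width: 0.0084
```

```bash
python3 av.py 1
python3 - <<'E'
from h import *
t=viewer.camera("top"); s=viewer.camera("scene")
crop(s,180,100,220,170,3.6,"pics/s4.png")
from scipy.optimize import least_squares
P=np.array([onz(t,uv,.022)[:2] for uv in((436,284),(487,306),(467,357),(415,335))]); print(P.mean(0),np.diff(P,axis=0))
E
python3 st.py .439 -.289 .17
```

```text
t 31.83 pos [0.5413 0.0405 0.1907] az-pi 0.150 tilt [0.0053 0.0016] w 0.0081
F [0.53 0.56 0.39] sd [0. 0. 0.] M [ 0.082 -0.045  0.01 ] sd [0. 0. 0.] Fxy in tool [-0.61  0.47 -0.38] tau6 [ 0.045  0.003 -0.   ]
[ 0.43853388 -0.28918016] [[-0.05484296 -0.13404884]
 [-0.13248811  0.05530974]
 [ 0.05340761  0.13505747]]
t 31.93 pos [0.5408 0.0405 0.1899] j [ 7.400e-02  3.480e-01  1.500e-02  1.233e+00  1.000e-03 -7.600e-02] w 0.0082
x-az -2.992 tilt [0.0036 0.0014] F [ 0.56 -0.42  0.53] M [ 0.025  0.038 -0.023]
tool shift cm [ 14.99 -31.06   1.9 ]
```

View pics/s4.png

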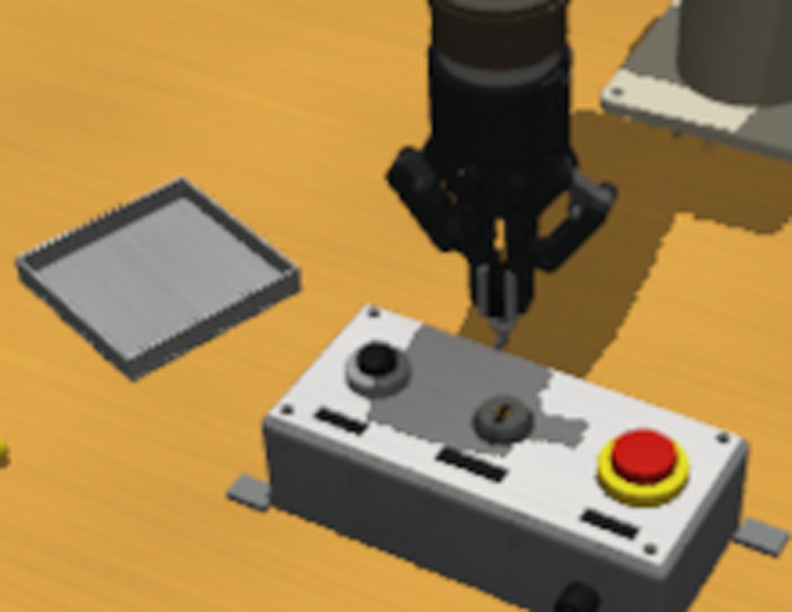

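The key is out and held (tip visible below the fingers), and the lock mouth is empty. Tray centre is at about (0.4385, −0.289). Moving above the tray.

Call:
{"fn": "apply_moves", "kwargs": {"deltas": "0.6 -1.24 0 0 0 0 0;1.3 -2.7 0 0 0 0 0;1.6 -3.3 0 0 0 0.05 0;1.6 -3.3 0 0 0 0.08 0;1.4 -3.4 0 0 0 0.08 0;1.2 -3.5 0 0 0 0.08 0;0.9 -3.5 0 0 0 0.08 0;0.7 -3.2 0 0 0 0.08 0;0.4 -2 0 0 0 0.05 0;0 0 0 0 0 0 0"}}

```text
t: 32.77
eef_pos: [0.4286, -0.2328, 0.1829]
ee_rot: [-0.576, -3.081, 0.0]
contact_force: [-0.8, 0.6, -0.2]
width: 0.0086
```

```bash
python3 st.py .4385 -.289 .15 2.559
```

```text
t 32.77 pos [ 0.4286 -0.2328  0.1829] j [-0.496  0.257 -0.132  1.189 -0.002 -0.126] w 0.0086
x-az 2.772 tilt [-0.0072  0.0012] F [-0.81  0.62 -0.24] M [-0.003 -0.051 -0.034]
tool shift cm [-2.98 -4.88  3.28]
turn tool [-0.0022 -0.0069  0.2128]
```

Call:
{"fn": "apply_moves", "kwargs": {"deltas": "-1.2 -2.2 0.5 0 0 0.05 0;-1 -1.7 0.5 0 0 0.06 0;-0.6 -0.9 0.5 0 0 0.06 0;0 0 0.3 0 -0.05 0.03 0;0 0 0 0 -0.1 0 0;0 0 0 0 -0.1 0 0;0 0 0 0 -0.1 0 0;0 0 0 0 -0.1 0 0;0 0 0 0 -0.1 0 0;0 0 0 0 -0.05 0 0"}}

```text
t: 33.6
eef_pos: [0.4316, -0.2923, 0.1594]
ee_rot: [0.726, 2.441, -0.233]
contact_force: [-0.9, -0.2, -0.9]
width: 0.0087
```

```bash
cat > tip.py <<'E'
from h import *
q=read_state();A=R.from_rotvec(q["ee_rot"]).as_matrix();p=q["eef_pos"]
print("t",q["t"],"pos",p.round(4),"z",A[:,2].round(3),"x",A[:,0].round(3),"tip",(p+.042*A[:,2]).round(4),"F",q["contact_force"].round(1),"w",q["width"].round(4))
print("down .01 in tool cm",(A.T@[0,0,-1]).round(3),"to centre",(100*A.T@(np.array([.4385,-.289,p[2]])-p)).round(2), q["joints"].round(2))
E
python3 tip.py
python3 - <<'E'
from h import *
s=viewer.camera("scene"); crop(s,160,80,160,140,5,"pics/s5.png")
E
```

```text
Traceback (most recent call last):
  File "tip.py", line 3, in <module>
    print("t",q["t"],"pos",p.round(4),"z",A[:,2].round(3),"x",A[:,0].round(3),"tip",(p+.042*A[:,2]).round(4),"F",q["contact_force"].round(1),"w",q["width"].round(4))
                                                                                                                                                 ^^^^^^^^^^^^^^^^
AttributeError: 'float' object has no attribute 'round'
```

View pics/s5.png

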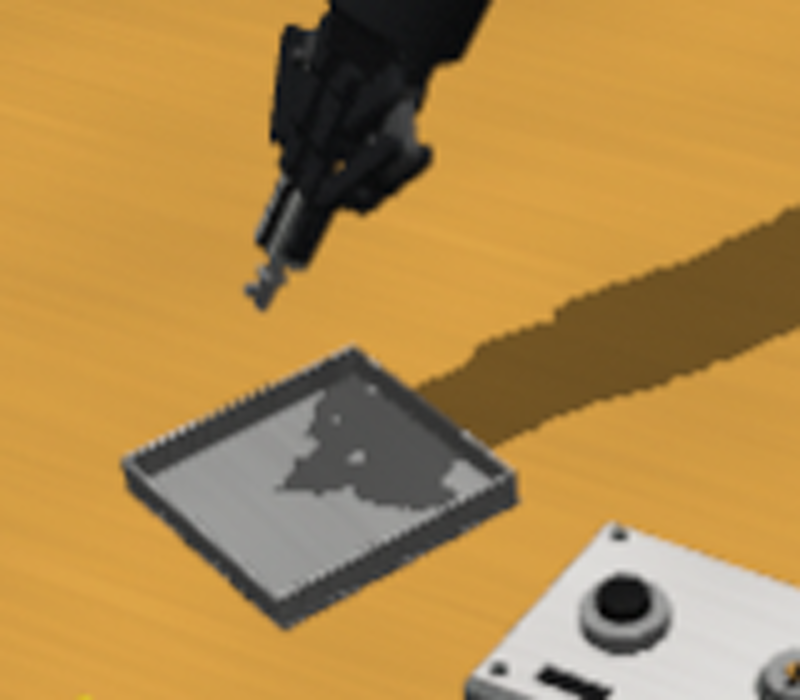

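The key is held firmly and tilted outward, with its lug visible near the tip. Next, lower it.

```bash
sed -i 's/q\["width"\].round(4)/round(q["width"],4)/' tip.py; python3 tip.py
```

```text
t 33.65 pos [ 0.4297 -0.2909  0.1573] z [ 0.477 -0.314 -0.821] x [-0.688  0.448 -0.571] tip [ 0.4497 -0.3041  0.1228] F [-2.   2.4 -2. ] w 0.0084
down .01 in tool cm [0.571 0.003 0.821] to centre [-0.52  0.64  0.36] [-0.6  -0.01 -0.73  0.24  0.01 -0.02]
```

Call:
{"fn": "apply_moves", "kwargs": {"deltas": "0.3 0.1 0.5 0 0 0 0;0.7 0.1 1.2 0 0 0 0;0.8 0.1 1.4 0 0 0 0;0.8 0.1 1.4 0 0 0 0;0.8 0.1 1.3 0 0 0 0;0.5 0 0.8 0 0 0 0;0.2 0 0.3 0 0 0 0;0 0 0 0 0 0 0;0 0 0 0 0 0 0;0 0 0 0 0 0 0"}}

```text
t: 34.48
eef_pos: [0.4375, -0.2882, 0.0737]
ee_rot: [0.72, 2.457, -0.229]
contact_force: [0.7, -0.1, 0.8]
width: 0.0085
```

```bash
python3 tip.py
```

```text
t 34.4833 pos [ 0.4375 -0.2882  0.0737] z [ 0.471 -0.308 -0.827] x [-0.697  0.445 -0.562] tip [ 0.4573 -0.3011  0.039 ] F [ 0.7 -0.1  0.8] w 0.0085
down .01 in tool cm [0.562 0.005 0.827] to centre [-0.1  -0.02  0.07] [-0.58  0.18 -0.83 -0.04  0.   -0.01]
```

Call:
{"fn": "apply_moves", "kwargs": {"deltas": "0.2 0 0.3 0 0 0 0;0.22 0 0.33 0 0 0 0;0.22 0 0.33 0 0 0 0;0.22 0 0.33 0 0 0 0;0.22 0 0.33 0 0 0 0;0.17 0 0.25 0 0 0 0;0.06 0 0.1 0 0 0 0;0 0 0 0 0 0 0;0 0 0 0 0 0 0;0 0 0 0 0 0 0"}}

```text
t: 35.32
eef_pos: [0.4393, -0.2897, 0.0504]
ee_rot: [0.718, 2.453, -0.23]
contact_force: [0.1, -0.6, -0.1]
width: 0.0084
```

```bash
python3 tip.py
python3 - <<'E'
from h import *
s=viewer.camera("scene"); crop(s,160,80,160,140,5,"pics/s6.png")
E
```

```text
t 35.3167 pos [ 0.4393 -0.2897  0.0504] z [ 0.474 -0.31  -0.824] x [-0.695  0.443 -0.566] tip [ 0.4592 -0.3027  0.0157] F [ 0.1 -0.6 -0.1] w 0.0084
down .01 in tool cm [0.566 0.005 0.824] to centre [ 0.09  0.01 -0.06] [-0.58  0.24 -0.86 -0.13  0.   -0.01]
```

View pics/s6.png

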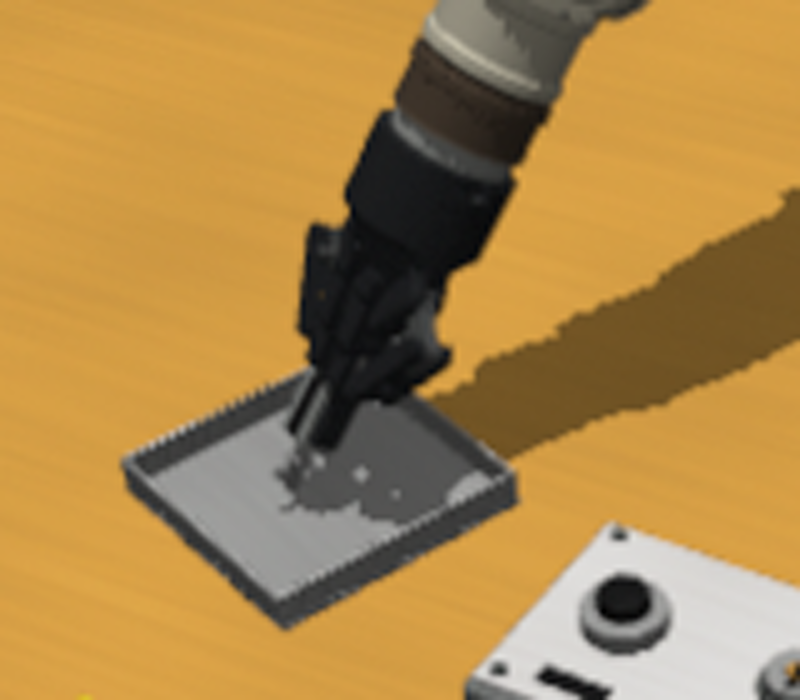

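Call:
{"fn": "apply_moves", "kwargs": {"deltas": "0.1 0 0.15 0 0 0 0;0.12 0 0.18 0 0 0 0;0.1 0 0.15 0 0 0 0;0.06 0 0.1 0 0 0 0;0 0 0 0 0 0 0;0 0 0 0 0 0 0;0 0 0 0 0 0 0;0 0 0 0 0 0 0;0 0 0 0 0 0 0;0 0 0 0 0 0 0"}}

```text
t: 36.2
eef_pos: [0.44, -0.2901, 0.0435]
ee_rot: [0.718, 2.451, -0.231]
contact_force: [-0.2, 0.1, -0.2]
width: 0.0085
```

```bash
python3 tip.py
```

```text
t 36.2 pos [ 0.44   -0.2901  0.0435] z [ 0.475 -0.311 -0.823] x [-0.694  0.443 -0.568] tip [ 0.46   -0.3032  0.0089] F [-0.2  0.1 -0.2] w 0.0085
down .01 in tool cm [0.568 0.005 0.823] to centre [ 0.15  0.01 -0.11] [-0.58  0.26 -0.86 -0.16  0.   -0.01]
```

Call:
{"fn": "apply_moves", "kwargs": {"deltas": "0.06 0 0.09 0 0 0 0;0.06 0 0.09 0 0 0 0;0 0 0 0 0 0 0;0 0 0 0 0 0 0.1;0 0 0 0 0 0 0.2;0 0 0 0 0 0 0.3;0 0 0 0 0 0 0.4;0 0 0 0 0 0 0.4;0 0 0 0 0 0 0.4;0 0 0 0 0 0 0.4"}}

```text
t: 37.03
eef_pos: [0.4405, -0.2905, 0.0417]
ee_rot: [0.717, 2.45, -0.231]
contact_force: [0.1, -0.1, -0.3]
width: 0.0339
```

```bash
python3 tip.py
python3 - <<'E'
from h import *
s=viewer.camera("scene"); crop(s,170,130,100,80,8,"pics/s7.png")
E
```

```text
t 37.0333 pos [ 0.4405 -0.2905  0.0417] z [ 0.476 -0.311 -0.822] x [-0.693  0.442 -0.569] tip [ 0.4605 -0.3035  0.0071] F [ 0.1 -0.1 -0.3] w 0.0339
down .01 in tool cm [0.569 0.005 0.822] to centre [ 0.2   0.02 -0.14] [-0.58  0.27 -0.87 -0.17  0.   -0.01]
```

View pics/s7.png

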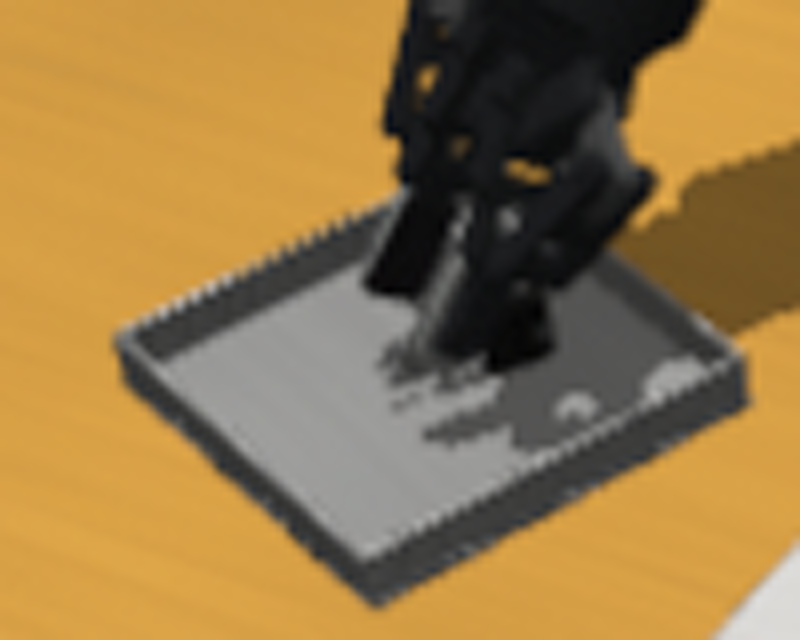

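The key has dropped onto the tray floor, with its blade at about (400,370) in this crop. I'll retreat along the tool axis.

Call:
{"fn": "apply_moves", "kwargs": {"deltas": "0 0 -0.3 0 0 0 0.4;0 0 -0.6 0 0 0 0.4;0 0 -1 0 0 0 0.4;0 0 -1.5 0 0 0 0.4;0 0 -1.8 0 0 0 0.4;0 0 -1.8 0 0 0 0.4;0 0 -1.8 0 0 0 0.4;0 0 -1.8 0 0 0 0.4;0 0 -1 0 0 0 0.4;0 0 0 0 0 0 0.4"}}

```text
t: 37.92
eef_pos: [0.3799, -0.2508, 0.1421]
ee_rot: [0.718, 2.452, -0.23]
contact_force: [1.0, -0.7, -0.8]
width: 0.034
```

```bash
python3 tip.py
python3 - <<'E'
from h import *
s=viewer.camera("scene"); crop(s,170,130,100,80,8,"pics/s8.png"); cv2.imwrite("pics/s8f.png",s["image"][:,:,::-1])
t=viewer.camera("top"); cv2.imwrite("pics/t8f.png",t["image"][:,:,::-1])
E
```

```text
t 37.9167 pos [ 0.3799 -0.2508  0.1421] z [ 0.474 -0.31  -0.824] x [-0.695  0.443 -0.567] tip [ 0.3998 -0.2639  0.1075] F [ 1.  -0.7 -0.8] w 0.034
down .01 in tool cm [0.567 0.005 0.824] to centre [-5.76 -0.04  3.96] [-0.59 -0.12 -0.88  0.21  0.   -0.02]
```

View pics/s8.png

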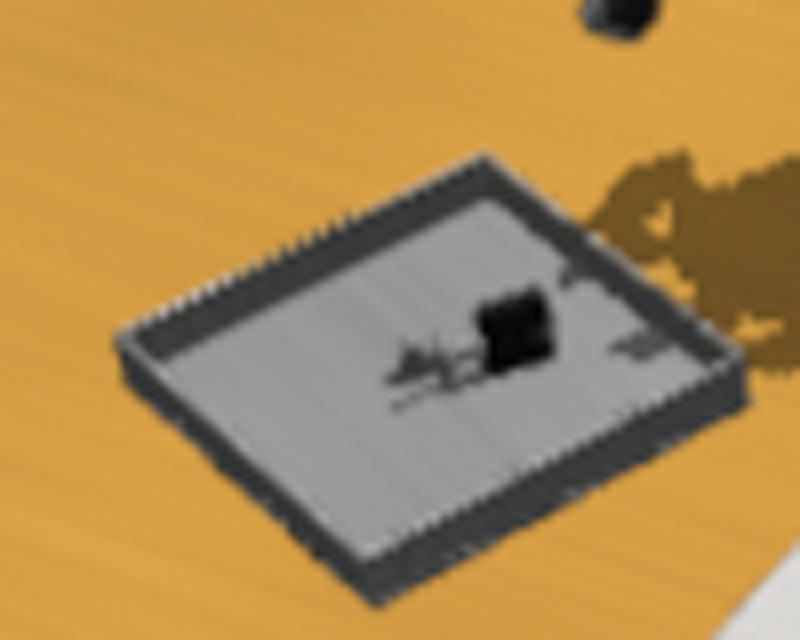

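View pics/t8f.png

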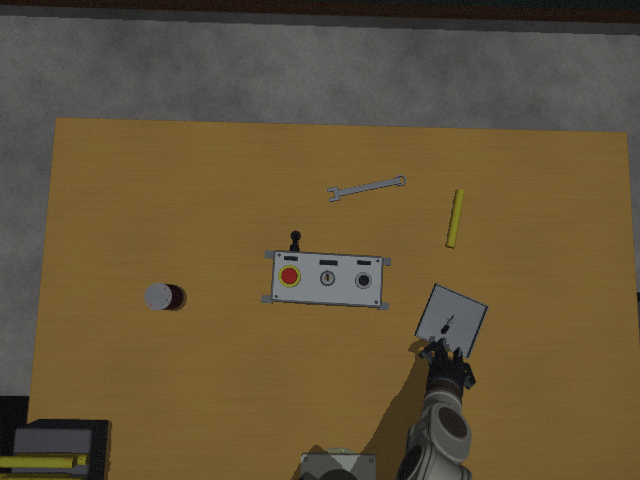

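The key lies in the middle of the tray, at about (447,325) in the top view, and nothing else has moved. I'll let everything come to rest, then hand in.

Call:
{"fn": "apply_moves", "kwargs": {"deltas": "0 0 -0.5 0 0 0 0.4;0 0 -0.5 0 0 0 0.4;0 0 0 0 0 0 0.4;0 0 0 0 0 0 0.4;0 0 0 0 0 0 0.4;0 0 0 0 0 0 0.4;0 0 0 0 0 0 0.4;0 0 0 0 0 0 0.4;0 0 0 0 0 0 0.4;0 0 0 0 0 0 0.4"}}

```text
t: 38.85
eef_pos: [0.3742, -0.2471, 0.1455]
ee_rot: [0.721, 2.461, -0.227]
contact_force: [0.2, 0.2, 0.1]
width: 0.0343
```

Run:
```python
from h import *
a=cv2.imread("pics/s8f.png")[130:210,170:270].astype(int); s=viewer.camera("scene"); b=s["image"][130:210,170:270,::-1].astype(int)
d=abs(a-b).max(2)[20:]; print("changed px in key area",(d[10:30,45:72]>25).sum())
print(arm.job_done())
```

```text
changed px in key area 7
the job is handed in; nothing more can be done
None
```

The key is out of the switch and lying in the steel tray, and the job was handed in at about 39 s of the 72 s allowed.

- **Reset:** I turned the key clockwise through the sprung contact until it was firm against its end stop. The wrist torque was about 0.11 N m, and I held it there for more than a second. The contact can't be seen, so I judge the reset taken by feel only.
- **Anticlockwise stop:** I turned it back to the stop at the notch, pressing to at most 0.083 N m there. The whole swing came to about 1.5 rad. That is about 0.13 rad more than the 1.4 rad given, and I put it down to the key's play and some give in the grip.
- **Drawing out:** The first trial lift, made while the key was still pressed on the stop, barely moved at about 2.7 N. I eased the torque off and it then came out with 2 N or less.
- **Placing:** I tilted the key and let it go just above the tray floor, near the middle.
- **Last checks:**
  - The pictures taken after I drew back show the key resting in the tray and the lock empty. The buttons, tray, wrench, can and rod look to be where they were.
  - Forces on the gripper read near zero.
  - A final comparison of the area around the key found 7 changed pixels. I took these as noise or the arm's shadow moving, but did not look into them.

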